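Lay the slide box down and push it home

TASK

One microscope-slide box has been left standing on its edge at the open front of its metal cradle, while its twin is already stored flat in the other cradle. With the fingertips, push the standing box over so that it lies flat in its cradle with its lid up, then push it along the cradle until it is fully home, flush against the end stop. Only push: do not touch its underside, grip it or lift it, and leave the other box and everything else on the bench where it is.

Things in the scene. Friction and masses are not known exactly. Their poses are not given: they have to be found in the camera images.
- box: Loose plastic slide box, 160-320 g, standing on its hinge edge: 36 mm thick (own x), 100 wide (y), 95 tall (z). Origin: centre of the edge face it stands on. Own -x face: white lid with blank card, facing the cradle's open front; own +x face: grey underside, facing the end stop. Centred and square in the cradle within 2 mm and 0.04 rad. Lying lid up, own x points down, own z to the stop.
- box_mid (a point): Centre of the slide box, 47.5 mm from each end edge, half-way through its thickness. Pushed near its top on the lid face, towards the stop, the box pivots on its lower far edge, passes balance at about 21 degrees, then falls by itself onto its underside, lid up, still some 40 to 85 mm short of the stop.
- box_base: The underside of that slide box, a grey plate 3 mm thick and 92 x 87 mm on its own +x face, set in 4 mm from the outline and counted in the 36 mm thickness; not to be touched by the fingers. Its frame coincides with the box's.
- cradle: The standing box's cradle: low aluminium tray fixed to the bench, 230 mm long (x), 124 wide (y). Origin: centre of its underside; x runs from the open, lipless front (x = -115 mm) to the end stop, z up. Floor 4 mm above the bench; side rails 6 mm thick, 16 mm above the bench, 112 mm apart inside. Box flat and home: its centre at x = +59.5 mm, 22 mm above the bench.
- cradle_stop (a point): Centre of the upper edge of the end stop's inner face, against which the box must come to rest: at x = +107 mm of the cradle, 28 mm above the bench. The stop is rigid and as wide as the cradle.
- other_cradle: The second, like cradle with the stored box in it, same size and axes. Leave alone.
- stored_mid (a point): Centre of the twin box lying flat, lid up, in the other cradle: 95 x 100 x 36 mm. Leave alone.
- oil_mid (a point): Middle of a small amber bottle, 26 mm across, 70 mm tall, standing between the cradles. Leave alone.
- vial_mid (a point): Middle of a small white jar, 32 mm across, 55 mm tall, standing farther back between the cradles. Leave alone.
- beaker_mid (a point): Middle of a glass beaker, 60 mm across, 80 mm tall, at the right. Leave alone.
- dish_mid (a point): Middle of a covered glass dish, 92 mm across, 17 mm tall, at the left. Leave alone.
- mailer_mid (a point): Middle of a flat white slide mailer, 85 x 36 x 9 mm, far left. Leave alone.
- mouse_mid (a point): Middle of a computer mouse, 100 x 58 x 33 mm, far right. Leave alone.
Mind the look-alikes: they are no part of the job. Leave any brown, green or red look-alike of the box alone.

How it is judged:
By the outcome, as a careful person would: the job done as asked, in the order asked, and still so for the second after the job is handed in, with the robot touching nothing.
It also fails if it takes over 38 s, if anything falls off the work surface, if the arm or the gripper's body presses on something with over 40 N, if the wrist force passes 120 N, or if a joint passes its speed limit or range.

ROBOT

A 6-joint arm with a two-finger parallel gripper is mounted at the origin on the work surface. World frame = base frame: x ahead of the robot, y to its left, z up, the work surface at z = 0. Lengths are in mm, angles in degrees, forces in N, time in s.
With the tool pointing down it reaches from about 350 to 850 mm from the base axis. Payload 8.1 kg.
Tool frame: the origin (TCP) lies at the very end of the fingers, on their centre line; the grasp point (between the pads) lies r.tcp_to_grasp behind it (r.tcp_to_grasp is the distance from the TCP to the grasp point, in mm); z points along the fingers, y is the line along which they close (so a half turn about z gives the same grasp; the last joint's range is limited). The gripper opens to 85 mm and grips with 20 to 120 N. Pads are 22 mm wide; open, the fingers measure 114 mm over their backs; the gripper's body (76 mm by 85 mm) begins 54 mm behind the grasp point. The pads swing forward as they close: fully open they stand 13 mm farther back than shut.
Start: joints at [58.877, 7.471, 85.268, -0, 87.261, -4.893], TCP at [265.166, 538.231, 231.292] pointing down, gripper open.
Joint ranges: [-169.43, 169.43], [-51.17, 129.36], [1.28, 143.12], [-76.62, 256.62], [0, 156.53], [-152.29, 152.29]. Speed limits (degrees/s): [136.94, 136.94, 159.86, 180, 180, 180].

INTERFACE

Orientations are given as [roll, pitch, yaw] about the fixed x, y, z axes, in that order (R = Rz(yaw) Ry(pitch) Rx(roll)).
In Python, from bench import r gives the robot as it stands.
- The arm moves only by the shell command python3 -m handwheel 'ROWS' [OPENING] [FORCE]. ROWS is JSON, a list of rows, each a list of 4 numbers: the shift along the tool's x, y, z in m, then the turn about the tool's z in degrees. A call has 1 to 10 rows; each row shifts and turns the commanded pose from where the row before left it, along the tool's axes as they then stand; what a row does not reach is not made up. A row lasts 1/10 s, in which the tool goes at most 50 mm and 8.59 degrees, less where a joint would pass 70% of its speed; a pose out of reach is approached as far as the arm can. A call is refused whole if a number of a shift passes 0.05 or a number of a turn 8.59, either way. A call with a gripper value outside its range is refused whole. OPENING is the finger opening in m, from 0 to 0.0854, set as the call begins (- or left out, the last holds). The fingers move at their own pace and stop on an object; FORCE is the grip in N (left out, the last holds). Time passes only in rows, so rows that do not move let the fingers close. It gives the time, the measured TCP pose, the force, the opening and the grip force at its end, in the units of the state.
- r.sense(): the state, without advancing time (a new reading comes with each control period).
- r.snapshot(name): name is "scene" or "top" or "wrist"; returns the picture (384x512x3 uint8, red, green, blue); there is no depth.
- r.camera_params(name): a dict with "fx", "fy", "cx", "cy" (pixels), "D" ([k1, k2, p1, p2, k3] as OpenCV has them; the pictures are not rectified), "R" (3x3) and "t" (3): a world point X has camera coordinates R X + t; the wrist camera has in their place "mount" (4x4, takes a point from camera to tool coordinates, whose origin is the TCP and whose axes are the flange's). Camera axes: x right, y down, z forward; pixel columns grow to the right and rows downward; lengths in mm; the calibration is good to about 2 mm. A picture is of the moment at which its call begins: read the wrist's pose just before it. camera_params takes no time and is no camera call.
- r.hand_in(): hands the job in; it is judged then, once.
The state is a dict: "time": time; "joint_pos": joint angles; "qd": joint speeds; "joint_efforts": joint torques, N m; "tool_pos": TCP position; "tcp_rot": TCP orientation; "ft_force": force on the tool from outside, world axes, zero at the start; "wrist_torque": the same for the moment, N m; "finger_gap": finger opening in mm; "grip_force": force on a finger pad.
Only numpy, scipy, OpenCV 4.12 (cv2) and the standard library are available. Lean on these libraries where they do the work, as an engineer would, in place of code of your own. Each camera call takes 0.05 s, during which the arm holds its last target. There are 200 camera calls.

## Working session

There is one attempt and no reset: what is moved stays moved. The work goes in short steps, Python scripts to look and compute and a shell command to move; the robot and the scene stay as the last step left them, time stands still between calls to the robot, and variables do not carry over. Pictures are saved under pics/ and viewed, at most 10 in all, crops included, and the job is handed in when it is done.

```bash
mkdir -p pics; python3 - <<'E'
from bench import r
import cv2
for n in("scene","top"):
    im=r.snapshot(n); cv2.imwrite(f"pics/{n}0.png",cv2.cvtColor(im,cv2.COLOR_RGB2BGR))
    p=r.camera_params(n); print(n,{k:(v.tolist() if hasattr(v,'tolist') else v) for k,v in p.items()})
s=r.sense();print(s['time'],s['tool_pos'],s['tcp_rot'],r.tcp_to_grasp,s['finger_gap'])
E
```

```text
scene {'fx': 411.18857931929125, 'fy': 411.18857931929125, 'cx': 252.48533580336567, 'cy': 190.79105188996445, 'D': [-0.13634947555670796, 0.0, 0.0, 0.0, 0.0], 'R': [[-0.37102760710368876, 0.9283470732225174, -0.022588191740311365], [0.6045784674748849, 0.22302263647398507, -0.7646867203541021], [-0.704857000697752, -0.2973762183823364, -0.6440062059545626]], 't': [190.62986460641446, -229.18327270761458, 1526.9068212604975]}
top {'fx': 383.17052874574534, 'fy': 383.17052874574534, 'cx': 255.50769925747576, 'cy': 194.61070397426465, 'D': [0.041211967415655096, 0.0, 0.0, 0.0, 0.0], 'R': [[0.02697731196264273, -0.9996044514739462, 0.007947655801613081], [-0.992774779085905, -0.027721221916110865, -0.11674661393980632], [0.11692075371893007, -0.00474072240786087, -0.9931299325369511]], 't': [-12.001212945696043, 522.9174425410123, 1254.6377054278037]}
0.1 [264.91114516 537.79518711 230.33768917] [-1.79903763e+02 -6.52205769e-03  1.53770827e+02] 18.700000000000003 85.23239303425929
```

View pics/scene0.png

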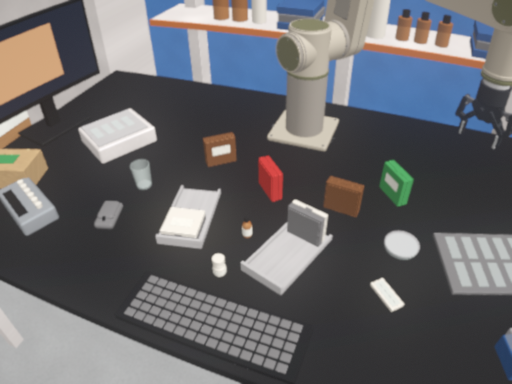

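View pics/top0.png

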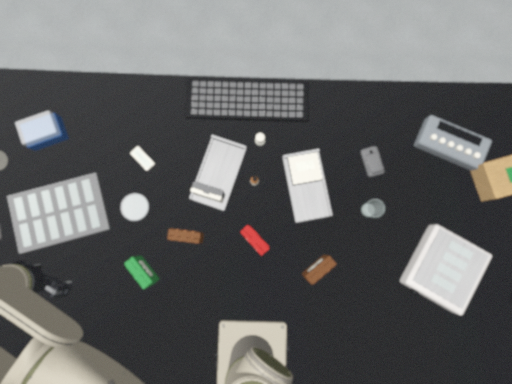

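Scene: the standing box is at the robot-side end of its cradle (top view about (208,190)), with the stop at about (229,141). Red and brown look-alikes lie nearer the robot, and the oil bottle is at (254,181).

```bash
cat > h.py <<'E'
from bench import r
import numpy as np,cv2
def ray(n,uv,z):
    p=r.camera_params(n);K=np.array([[p['fx'],0,p['cx']],[0,p['fy'],p['cy']],[0,0,1]])
    R=np.array(p['R']);t=np.array(p['t'])
    q=cv2.undistortPoints(np.array(uv,float).reshape(-1,1,2),K,np.array(p['D'])).reshape(-1,2)
    d=np.c_[q,np.ones(len(q))]@R; c=-R.T@t
    return c+d*((z-c[2])/d[:,2])[:,None]
def proj(n,X):
    p=r.camera_params(n);K=np.array([[p['fx'],0,p['cx']],[0,p['fy'],p['cy']],[0,0,1]])
    R=np.array(p['R'])
    return cv2.projectPoints(np.array(X,float).reshape(-1,1,3),cv2.Rodrigues(R)[0],np.array(p['t'],float),K,np.array(p['D']))[0].reshape(-1,2)
E
python3 - <<'E'
from h import *
im=cv2.imread('pics/top0.png');m=cv2.inRange(im,(95,95,95),(255,255,255))
x0,y0,x1,y1=175,120,252,220
mm=np.zeros_like(m);mm[y0:y1,x0:x1]=m[y0:y1,x0:x1]
cs=max(cv2.findContours(mm,0,cv2.CHAIN_APPROX_NONE)[0],key=cv2.contourArea)
rc=cv2.minAreaRect(ray('top',cs.reshape(-1,2),16)[:,:2].astype(np.float32));print(rc,cv2.boxPoints(rc))
cv2.imwrite('pics/topc.png',cv2.resize(im[y0:y1,x0:x1],None,fx=6,fy=6,interpolation=2))
s=cv2.imread('pics/scene0.png')[190:300,230:350]
cv2.imwrite('pics/scenec.png',cv2.resize(s,None,fx=5,fy=5,interpolation=2))
E
```

```text
((600.0997314453125, 135.7742156982422), (138.44049072265625, 242.5272674560547), 72.42315673828125) [[463.59412  106.40542 ]
 [694.79846   33.165916]
 [736.60535  165.143   ]
 [505.401    238.3825  ]]
```

View pics/topc.png

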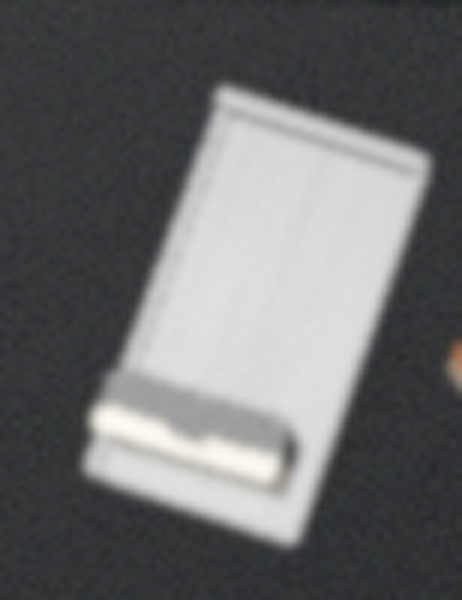

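View pics/scenec.png

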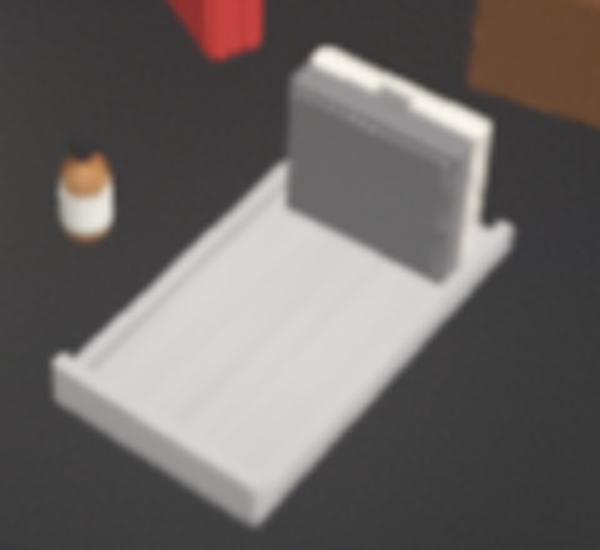

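The crop shows the cradle corners at about (218,88), (432,158), (295,547) and (85,470). The white lid's top edge runs from (92,428) to (275,487), with the grey underside facing the stop.

```bash
python3 - <<'E'
from h import *
def c(u,v):return [(u+.5)/6-.5+175,(v+.5)/6-.5+120]
FL,FR=ray('top',[c(216,86),c(433,156)],28)[:,:2]
NR,NL=ray('top',[c(297,549),c(83,472)],16)[:,:2]
print(FL,FR,NR,NL,[np.linalg.norm(a) for a in(FL-FR,NL-NR,FL-NL,FR-NR)])
ax=(FL+FR-NL-NR);ax/=np.linalg.norm(ax);yw=np.degrees(np.arctan2(ax[1],ax[0]))
C=(FL+FR+NL+NR)/4;ly=np.array([-ax[1],ax[0]]);print('C',C,'yaw',yw)
T=ray('top',[c(90,428),c(277,489),c(296,428),c(110,368)],99)[:,:2]
print('box top in cradle',[(p-C)@np.c_[ax,ly] for p in T])
# proposed TCP positions in front of lid
for x in(-180,-120,-100,-80,-60,0):print(x,C+x*ax)
o=ray('top',[[254,181]],35)[0];print('oil',o,(o[:2]-C)@np.c_[ax,ly])
s=r.sense();print(s['tcp_rot'])
for n in('brown',[184,236]),('red',[255,240]):
    p=ray('top',[n[1]],95)[0];print(n,p,(p[:2]-C)@np.c_[ax,ly])
E
```

```text
[727.78888059 161.39928247] [690.79243002  36.73313463] [465.90276968 106.71699325] [506.06588965 228.65034309] [np.float64(130.0399391359331), np.float64(128.37763826826648), np.float64(231.69762594006463), np.float64(235.5272803701674)]
C [597.63749248 133.37493836] yaw -17.081120741630457
box top in cradle [array([-96.36583882,  52.557672  ]), array([-95.38347599, -51.56723583]), array([-61.53720872, -50.39317361]), array([-62.80361928,  53.39136889])]
-180 [425.57731935 186.24550505]
-120 [482.9307104  168.62198282]
-100 [502.04850741 162.74747541]
-80 [521.16630443 156.872968  ]
-60 [540.28410144 150.99846059]
0 [597.63749248 133.37493836]
oil [568.38590642   8.67494969  35.        ] [   8.66625614 -127.79138651]
[-1.79903763e+02 -6.52205769e-03  1.53770827e+02]
('brown', [184, 236]) [378.62199468 223.22703974  95.        ] [-235.74653328   21.55830354]
('red', [255, 240]) [371.98933685   0.38332306  95.        ] [-176.63177033 -193.40392341]
```

```bash
python3 -m handwheel '[[0,0,0,-4.6],[0,0,0,-4.55],[-0.033,-0.032,0,0],[-0.033,-0.032,0,0],[-0.033,-0.032,0,0],[-0.033,-0.032,0,0],[-0.033,-0.032,0,0],[-0.033,-0.032,0,0],[-0.033,-0.032,0,0],[-0.033,-0.032,0,0]]' 0.035 20
python3 -m handwheel '[[-0.033,-0.033,0,0],[0,0,0.03,0],[0,0,0.03,0],[0,0,0,0],[0,0,0,0]]'
cat > s.py <<'E'
from h import *
C=np.array([597.64,133.37]);a=np.radians(-17.08);M=np.array([[np.cos(a),-np.sin(a)],[np.sin(a),np.cos(a)]])
s=r.sense();p=s['tool_pos'];print(s['time'],'cradle xy',(p[:2]-C)@M,'z',p[2],s['tcp_rot'],'F',s['ft_force'],s['finger_gap'])
E
python3 - <<'E'
import s
from h import *
cv2.imwrite('pics/w1.png',r.snapshot('wrist')[:,:,::-1])
E
```

```text
time: 1.1
tool_pos: [442.7, 214.2, 231.0]
tcp_rot: [-180.0, -0.0, 162.9]
ft_force: [0.8, -0.4, 0.5]
finger_gap: 34.8
grip_force: 0.0
time: 1.6
tool_pos: [463.5, 174.6, 171.1]
tcp_rot: [-179.9, -0.1, 162.9]
ft_force: [0.3, -0.3, 0.4]
finger_gap: 34.9
grip_force: 0.0
1.6 cradle xy [-1.40326204e+02  5.97613135e-02] z 171.06883912033183 [-1.79938875e+02 -9.76971881e-02  1.62926745e+02] F [ 0.28787301 -0.28502587  0.37486042] 34.896557018707874
```

View pics/w1.png

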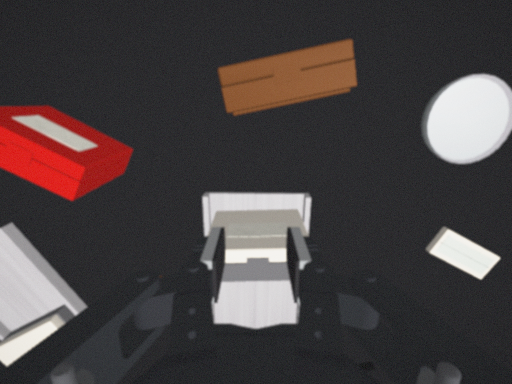

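The wrist view shows the box centred and square between the fingers (cradle x 205–310 px, box about 213–305). The brown box is clear behind.

```bash
python3 -m handwheel '[[0,0,0.03,0],[0,0,0.03,0],[0,0,0.029,0],[0,0,0,0],[-0.006,0,0,0],[-0.006,0,0,0],[-0.006,0,0,0],[-0.004,0,0,0],[-0.004,0,0,0],[0,0,0,0]]' ; python3 -m handwheel '[[-0.004,0,0,0],[-0.004,0,0,0],[-0.004,0,0,0],[-0.004,0,0,0]]'; python3 s.py
```

```text
time: 2.65
tool_pos: [489.7, 166.9, 82.7]
tcp_rot: [180.0, 0.0, 162.9]
ft_force: [-1.2, 0.1, -0.2]
finger_gap: 34.8
grip_force: 0.0
time: 3.05
tool_pos: [504.6, 162.3, 82.3]
tcp_rot: [-180.0, -0.0, 162.9]
ft_force: [-0.4, 0.4, 1.2]
finger_gap: 34.9
grip_force: 0.2
3.05 cradle xy [-97.45469967   0.36862333] z 82.2529672243535 [-1.79998106e+02 -7.83241419e-03  1.62923058e+02] F [-0.4172835   0.44009164  1.21508008] 34.88563131828674
```

```bash
python3 -m handwheel '[[-0.004,0,0,0],[-0.004,0,0,0],[-0.004,0,0,0]]'; python3 - <<'E'
import s
from h import *
a=r.snapshot('scene')[170:300,220:350,::-1];cv2.imwrite('pics/s2.png',cv2.resize(a,None,fx=4,fy=4))
E
```

```text
time: 3.35
tool_pos: [516.2, 158.8, 82.3]
tcp_rot: [-180.0, 0.0, 162.9]
ft_force: [-0.9, -0.7, 0.1]
finger_gap: 34.9
grip_force: 0.1
3.35 cradle xy [-85.32590561   0.34511359] z 82.29205125456245 [-1.79999799e+02  3.52273542e-03  1.62919449e+02] F [-0.93684304 -0.71279878  0.12559487] 34.9207379402324
```

View pics/s2.png

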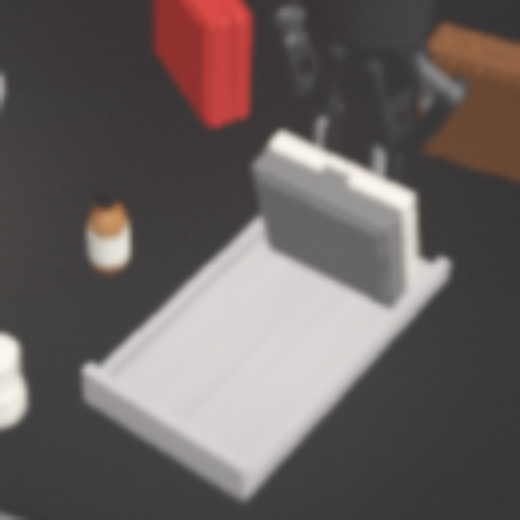

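The box is tilting squarely towards the stop, pivoting on its lower far edge, so I'll continue.

```bash
python3 -m handwheel '[[-0.004,0,0,0],[-0.004,0,0,0],[-0.004,0,0,0],[-0.004,0,0,0],[-0.003,0,0,0],[-0.003,0,0,0],[0,0,0,0],[0,0,0,0],[0,0,0,0]]'; python3 - <<'E'
import s
from h import *
a=r.snapshot('scene')[170:300,220:350,::-1];cv2.imwrite('pics/s3.png',cv2.resize(a,None,fx=4,fy=4))
E
```

```text
time: 4.3
tool_pos: [536.7, 152.5, 82.3]
tcp_rot: [-180.0, -0.0, 162.9]
ft_force: [0.0, -0.2, -0.6]
finger_gap: 34.8
grip_force: 0.0
4.3 cradle xy [-63.8482955    0.36806462] z 82.26634752668967 [-1.79998346e+02 -7.36548862e-03  1.62923858e+02] F [ 0.01110236 -0.22248817 -0.63986439] 34.80947856969094
```

View pics/s3.png

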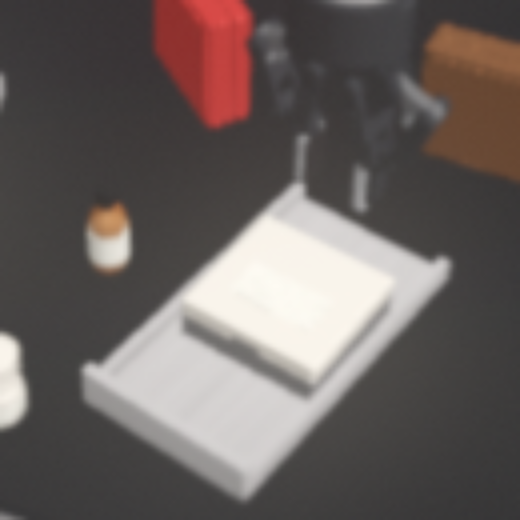

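The box is flat with its lid up and short of the stop. Next I back off, lower the fingers behind it and push.

```bash
python3 -m handwheel '[[0.02,0,0,0],[0.02,0,0,0],[0,0,0.03,0],[0,0,0.025,0],[0,0,0.01,0],[0,0,0,0],[-0.01,0,0,0],[-0.01,0,0,0],[-0.005,0,0,0],[-0.005,0,0,0]]'; python3 -m handwheel '[[-0.005,0,0,0],[-0.005,0,0,0],[-0.005,0,0,0],[-0.005,0,0,0],[-0.005,0,0,0],[-0.005,0,0,0]]';python3 s.py;  python3 -m handwheel '[[-0.005,0,0,0],[-0.005,0,0,0],[-0.005,0,0,0],[-0.005,0,0,0]]';python3 s.py
```

```text
time: 5.35
tool_pos: [528.9, 155.2, 18.3]
tcp_rot: [180.0, 0.1, 162.9]
ft_force: [0.6, 0.2, -1.1]
finger_gap: 34.8
grip_force: 0.0
time: 5.95
tool_pos: [556.2, 146.4, 17.2]
tcp_rot: [-180.0, -0.0, 162.9]
ft_force: [-2.3, 0.6, 1.2]
finger_gap: 35.1
grip_force: 1.2
5.95 cradle xy [-43.45151672   0.32473086] z 17.197793440795415 [-1.79993283e+02 -1.27164765e-02  1.62924350e+02] F [-2.25105251  0.627254    1.18558758] 35.140506570389306
time: 6.35
tool_pos: [575.4, 140.5, 17.2]
tcp_rot: [-180.0, -0.0, 162.9]
ft_force: [-2.0, 0.4, -0.5]
finger_gap: 35.1
grip_force: 0.9
6.35 cradle xy [-23.32060439   0.30408559] z 17.199831584342228 [-1.79996076e+02 -3.18174504e-03  1.62919709e+02] F [-1.9783253   0.42164898 -0.52074868] 35.058671812206555
```

```bash
python3 -m handwheel '[[-0.004,0,0,0],[-0.004,0,0,0],[-0.004,0,0,0],[-0.003,0,0,0]]';python3 -m handwheel '[[-0.002,0,0,0],[-0.002,0,0,0]]';python3 -m handwheel '[[-0.002,0,0,0],[-0.001,0,0,0]]'; python3 -m handwheel '[[-0.001,0,0,0],[-0.001,0,0,0]]';python3 s.py
```

```text
time: 6.75
tool_pos: [589.7, 136.2, 17.2]
tcp_rot: [-180.0, 0.0, 162.9]
ft_force: [-1.7, 0.8, 0.1]
finger_gap: 34.7
grip_force: 1.0
time: 6.95
tool_pos: [593.3, 135.1, 17.3]
tcp_rot: [-180.0, -0.0, 162.9]
ft_force: [-2.1, 0.2, 0.1]
finger_gap: 35.0
grip_force: 0.8
time: 7.15
tool_pos: [596.3, 134.2, 17.3]
tcp_rot: [-180.0, 0.0, 162.9]
ft_force: [-2.6, 0.5, 0.7]
finger_gap: 35.1
grip_force: 1.0
time: 7.35
tool_pos: [598.0, 133.6, 17.3]
tcp_rot: [-180.0, -0.0, 162.9]
ft_force: [-1.5, 0.6, -0.4]
finger_gap: 35.0
grip_force: 0.8
7.35 cradle xy [0.30077521 0.3759103 ] z 17.303941648520983 [-1.79998954e+02 -9.41193544e-04  1.62921807e+02] F [-1.50118831  0.59446528 -0.43812354] 35.028557110933484
```

```bash
for i in 1; do :; done; python3 -m handwheel '[[-0.001,0,0,0],[-0.001,0,0,0]]' | grep -E 'pos|ft';python3 -m handwheel '[[-0.001,0,0,0],[-0.001,0,0,0]]'| grep -E 'pos|ft'; python3 - <<'E'
import s
from h import *
a=r.snapshot('scene')[170:300,220:350,::-1];cv2.imwrite('pics/s4.png',cv2.resize(a,None,fx=4,fy=4))
E
```

```text
tool_pos: [600.0, 133.0, 17.3]
ft_force: [-1.1, -0.3, 0.3]
tool_pos: [600.5, 132.9, 17.2]
ft_force: [-12.6, 3.2, 9.7]
7.75 cradle xy [2.81926177 0.41669076] z 17.249598311472894 [-179.97670987   -0.18292589  162.92186208] F [-12.5945425    3.2044828    9.72457907] 35.110576909532185
```

View pics/s4.png

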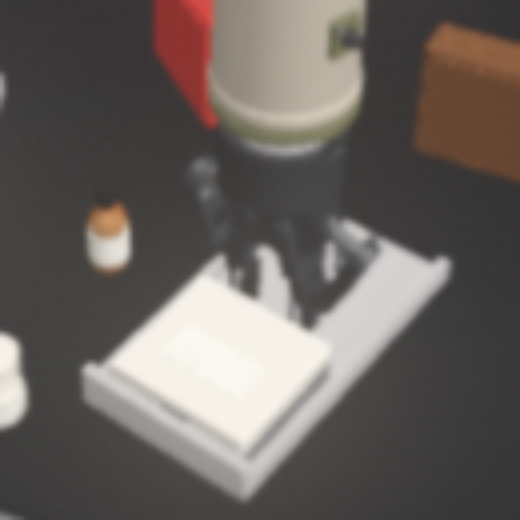

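The box is lid up against the stop, and the force has risen to 13 N. One slight extra press will square it, then I retreat backwards and up.

```bash
python3 -m handwheel '[[-0.001,0,0,0],[0,0,0,0]]' | grep -E 'pos|ft'; python3 -m handwheel '[[0.003,0,0,0],[0.01,0,0,0],[0.02,0,0,0],[0.02,0,0,0],[0,0,-0.03,0],[0,0,-0.04,0],[0,0,-0.04,0],[0.03,0,-0.04,0],[0.03,0,-0.03,0],[0,0,0,0]]'| grep -E 'pos|ft'; python3 - <<'E'
import s
from h import *
a=r.snapshot('wrist')[:,:,::-1]
b=r.snapshot('top')[120:220,175:252,::-1]
cv2.imwrite('pics/f.png',np.hstack([cv2.resize(b,(296,384),interpolation=2),a[:, :500]]))
E
```

```text
tool_pos: [600.5, 133.0, 17.2]
ft_force: [-14.9, 3.4, 11.2]
tool_pos: [495.3, 167.1, 203.3]
ft_force: [1.7, 0.0, 0.8]
9.0 cradle xy [-107.68663126    2.15006339] z 203.3340344360492 [179.71022877   0.44251293 162.99343421] F [1.73698231 0.01015349 0.81146963] 35.06835557693757
```

View pics/f.png

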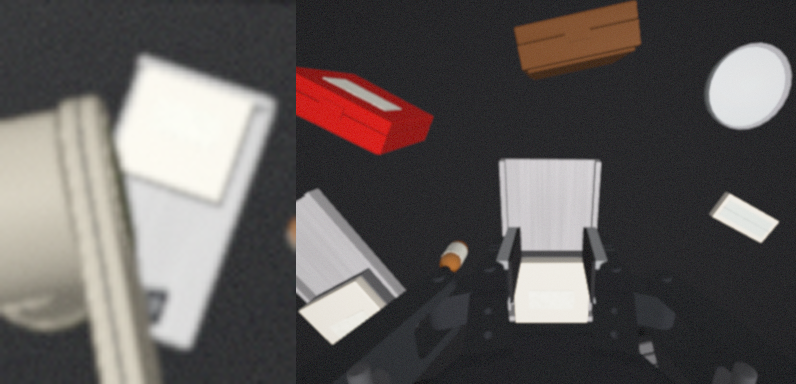

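Final views: the box lies lid up, square and against the stop at crop (195,130). The neighbouring items are unmoved.

```bash
python3 -c "
from bench import r
print(r.hand_in())"
```

```text
the job is handed in; nothing more can be done
None
```

The standing box was pushed over to lie flat with its lid up, then pushed along its cradle until the force rose to about 15 N at the stop. The gripper was backed clear before the job was handed in at about 9 s; the final pictures show the box square against the stop and the neighbouring items undisturbed.

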